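Set the spinner pressing station's supplies back on their shadow mats

ROBOT

A 7-joint arm with a two-finger parallel gripper is mounted at the origin on a cart in front of the work surface, level with it; the furniture and walls round the work are solid. World frame = base frame: x ahead of the robot, y to its left, z up, the work surface at z = 0. Lengths are in m, angles in rad, forces in N, time in s.
With the tool pointing down it reaches from about 0.4 to 0.875 m from the base axis. Payload 19.3 kg.
Tool frame: the origin (TCP) lies at the very end of the fingers, on their centre line; the grasp point (between the pads) lies 19 mm behind it; z points along the fingers, y is the line along which they close (so a half turn about z gives the same grasp; the last joint's range is limited). The gripper opens to 85 mm and grips with 20 to 120 N. Pads are 22 mm wide; open, the fingers measure 114 mm over their backs; the gripper's body (76 mm by 85 mm) begins 54 mm behind the grasp point. The pads swing forward as they close: fully open they stand 13 mm farther back than shut.
Start: joints at [-1.22, 0.521, -0.036, 1.599, 0.021, 1.021, -0.113], TCP at [0.255, 0.57, 0.231] pointing down, gripper open.
Joint ranges: [-2.91, 2.91], [-0.3, 2.13], [-1.5, 1.42], [0.17, 2.43], [-1.26, 4.41], [0.16, 1.93], [-2.52, 2.52]. Speed limits (rad/s): [1.89, 1.89, 2.39, 2.39, 3.01, 3.01, 3.01].

INTERFACE

Orientations are given as [roll, pitch, yaw] about the fixed x, y, z axes, in that order (R = Rz(yaw) Ry(pitch) Rx(roll)).
In Python, from workcell import bot gives the robot as it stands.
- The arm moves only by the shell command python3 -m crank 'ROWS' [FORCE]. ROWS is a JSON object of lists of equal length, an entry for each row: "travel": the shift along the world's x, y, z in cm, a list of three; "turn": the turn, a rotation vector about the world's x, y, z in degrees, a list of three; "gripper": the closure, from 0 (fully open) to 1 (shut). A call has exactly 5 rows; each row is the pose to reach, as a shift and turn from the pose commanded when the call began; what a row does not reach only later rows make up. A row lasts 1/10 s, in which the tool goes at most 50 mm and 8.59 degrees, less where a joint would pass 70% of its speed; a pose out of reach is approached as far as the arm can. A call with a gripper value outside its range is refused whole. The fingers move at their own pace and stop on an object; FORCE is the grip in N (left out, the last holds). Time passes only in rows, so rows that repeat a pose let the fingers close, or fill a call up. It gives the time, the measured TCP pose, the force, the opening and the grip force at its end, in the units of the state.
- bot.observe(): the state, without advancing time (a new reading comes with each control period).
- bot.grab_frame(name): name is "scene" or "top" or "wrist"; returns a dict with "pixels" (480x640x3 uint8, red, green, blue), "fx", "fy", "cx", "cy" (pixels), "extrinsics" (4x4, takes a point from world to camera coordinates). Camera axes: x right, y down, z forward; pixel columns grow to the right and rows downward; lengths in m; the calibration is good to about 2 mm. The wrist camera is an equidistant fisheye: a pixel r from the principal point sees the ray r / f radians off the axis. A picture is of the moment at which its call begins. There is no depth.
- bot.job_done(): hands the job in; it is judged then, once.
The state is a dict: "clock": time; "qpos": joint angles; "qd": joint speeds; "joint_efforts": joint torques, N m; "position": TCP position; "tool_rot": TCP orientation; "force": force on the tool from outside, world axes, zero at the start; "moment": the same for the moment, N m; "grip_width": finger opening in m; "finger_force": force on a finger pad.
Only numpy, scipy, OpenCV 4.12 (cv2) and the standard library are available. Lean on these libraries where they do the work, as an engineer would, in place of code of your own. Each camera call takes 0.05 s, during which the arm holds its last target. There are 200 camera calls.

TASK

Put the two cartons, the steel measuring cup and the bearing press nest each upright on the black shadow mat that shows its outline, centred on the outline and, for the cartons, square with it. Leave the green spinner and the oil bottle where they are.

Things in the scene. Friction and masses are not known exactly. Their poses are not given: they have to be found in the camera images.
- bearing_carton: White printed carton of bearings, closed and rigid, 60 (its x) x 85 (its y) x 45 mm high, 0.35 kg. Grasp across its 60 mm width. It stands turned at most 0.25 rad from the world axes. Origin: centre of its underside; z up.
- cap_carton: Brown cardboard carton of caps with an orange square label (50 x 50 mm) on top, closed and rigid, 70 x 70 mm, 55 mm high, 0.18 kg. Grasp across two parallel sides. It stands turned at most 0.25 rad from the world axes. Origin: centre of its underside; z up.
- cup: Round light-grey steel measuring cup, empty, open at the top, 54 mm across the rim, slightly narrower at the foot, 70 mm high, 0.06 kg, standing upright. Grasp across the diameter. Origin: centre of its underside; z up.
- nest: Round steel press nest: a thick grey disc with a small hole in the middle, 57 mm across, 19 mm high, 0.25 kg. Grasp across the diameter. Origin: centre of its underside; z up.
- mat_bearings: Fixed black rubber mat with steel rivets in the corners, 3 mm thick, 84 (x) x 106 (y) mm, place of the bearing carton: a white rectangle 64 x 89 mm with two blue stripes across it, long side along the mat's y. Either way round will do. Origin: centre of its underside; the top is 3 mm higher.
- mat_caps: Fixed black rubber mat with steel rivets in the corners, 3 mm thick, 92 x 92 mm, place of the cap carton: a plain orange square 75 x 75 mm. Any of the four ways round will do. Origin: centre of its underside; the top is 3 mm higher.
- mat_cup: Fixed black rubber mat with steel rivets in the corners, 3 mm thick, 84 x 84 mm, place of the measuring cup: a thin white ring, 62 mm outside and 51 mm inside. Origin: centre of its underside; the top is 3 mm higher.
- mat_nest: Fixed black rubber mat with steel rivets in the corners, 3 mm thick, 84 x 84 mm, place of the press nest: a full grey disc 63 mm across with a small black dot 18 mm across in its middle. Origin: centre of its underside; the top is 3 mm higher.
- spinner: Bystander: green six-armed finished spinner with white balls, lying flat on the table at the front left (not those on the conveyor), 82 x 94 x 15 mm, loose; leave it. Origin: centre of its underside.
- oil: Bystander: white oil bottle with a red nozzle, 49 mm across, 150 mm high, loose; leave it standing. Origin: centre of its underside. Fixed near the work: bowl of balls, rim 150 mm high, 0.36 m across, centred 0.41 m ahead of the robot and 0.06 m to its right (fingers closing along world x clear it); conveyor 70 mm high beyond the work at the left; one 170 mm high at the right.
Mind the look-alikes: they are no part of the job. What is shaped like the cup but blue is not meant.

How it is judged:
At the end, for the whole second after the job is handed in: Each of the four things stands upright on its own mat, its centre within 12 mm of the mat's centre, the cartons square with the outline to 0.2 rad, all released and at rest (horizontal distance between bearing_carton and mat_bearings below 0.012 m and z of bearing_carton in the frame of mat_bearings between 0 and 0.008 m and angle between each of bearing_carton, cap_carton, cup, nest's own z axis and vertical below 0.1 rad and linear speed of each of bearing_carton, cap_carton, cup, nest below 0.02 m/s and angular speed of each of bearing_carton, cap_carton, cup, nest below 0.2 rad/s and horizontal distance between cap_carton and mat_caps below 0.012 m and z of cap_carton in the frame of mat_caps between 0 and 0.008 m and horizontal distance between cup and mat_cup below 0.012 m and z of cup in the frame of mat_cup between 0 and 0.008 m and horizontal distance between nest and mat_nest below 0.012 m and z of nest in the frame of mat_nest between 0 and 0.008 m and angle between the x axis of bearing_carton and the x axis of mat_bearings, either way round below 0.2 rad and (angle between the x axis of cap_carton and the x axis of mat_caps, either way round below 0.2 rad or angle between the x axis of cap_carton and the y axis of mat_caps, either way round below 0.2 rad)); the robot touches nothing.
It fails at once if the green spinner is shifted by more than 25 mm (distance of spinner from where it was at the start of the episode above 0.025 m).
It fails at once if the oil bottle is shifted by more than 25 mm or knocked over (distance of oil from where it was at the start of the episode above 0.025 m or angle between oil's own z axis and vertical above 0.5 rad).
It also fails if it takes over 120 s, if anything falls off the work surface, if the arm or the gripper's body presses on something with over 40 N, if the wrist force passes 120 N, or if a joint passes its speed limit or range.

## Working session

There is one attempt and no reset: what is moved stays moved. The work goes in short steps, Python scripts to look and compute and a shell command to move; the robot and the scene stay as the last step left them, time stands still between calls to the robot, and variables do not carry over. Pictures are saved under pics/ and viewed, at most 18 in all, crops included, and the job is handed in when it is done.

```bash
mkdir -p pics; ls; python3 - <<'E'
from workcell import bot
import cv2
for n in("top","scene"):
    f=bot.grab_frame(n); cv2.imwrite(f"pics/{n}0.png",f["pixels"][:,:,::-1]); print(n,f["fx"],f["fy"],f["cx"],f["cy"],f["extrinsics"])
print(bot.observe())
E
```

```text
pics
top 482.2231134928834 482.2231134928834 321.8248710261486 244.40442447059195 [[ 0.02389386 -0.9996757   0.008808   -0.03172748]
 [-0.99376948 -0.02471026 -0.10868133  0.58194887]
 [ 0.10886373 -0.00615631 -0.99403762  1.3443808 ]
 [ 0.          0.          0.          1.        ]]
scene 436.50702035944147 436.50702035944147 316.38309503460977 240.90791368807427 [[ 0.97573127  0.21873601  0.01015084 -0.58454238]
 [ 0.15933573 -0.6774346  -0.71811871 -0.07391638]
 [-0.15020189  0.70230828 -0.69584659  1.38311875]
 [ 0.          0.          0.          1.        ]]
{'clock': 0.1, 'qpos': array([-1.22022672,  0.52191198, -0.03633457,  1.59993098,  0.02119081,
        1.02106819, -0.11282011]), 'qd': array([ 2.41702633e-03, -2.61943694e-03,  3.73894446e-04,  7.89290310e-05,
        1.45006092e-04,  1.86536154e-03,  6.07718267e-04]), 'joint_efforts': array([ 4.40424876e-03, -9.28486848e+01,  1.98423184e+00, -3.70529759e+01,
        1.81215612e-02,  5.46085095e-03,  9.19957938e-05]), 'position': array([0.255198  , 0.57021876, 0.2308168 ]), 'tool_rot': array([-3.14066010e+00,  5.21224999e-05,  2.72079300e+00]), 'force': array([-0.82094935, -0.58846909,  0.13679031]), 'moment': array([0.01652575, 0.00725486, 0.00854958]), 'finger_force': 0.0, 'grip_width': 0.08506676251223068}
```

View pics/top0.png

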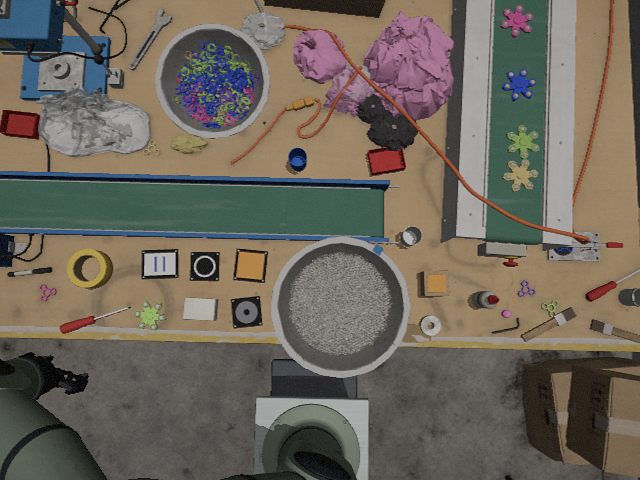

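View pics/scene0.png

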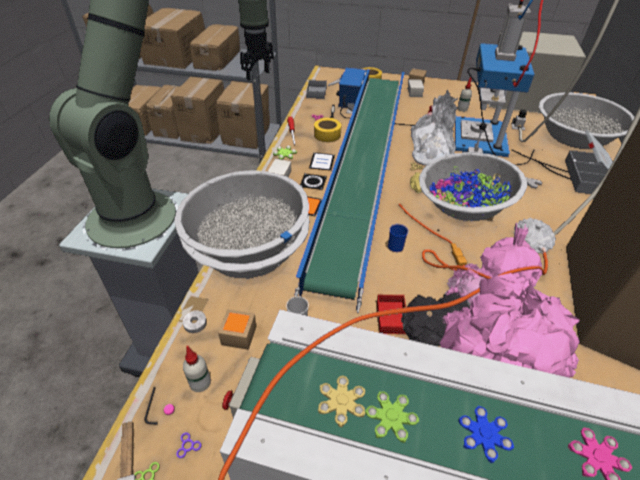

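The top view shows, as (column, row):

| Item | Pixel position |
|---|---|
| mat_bearings | (160,264) |
| mat_cup | (204,265) |
| mat_caps | (250,265) |
| mat_nest | (247,311) |
| White carton | (200,309) |
| Cup | (411,238) |
| Cap carton | (433,284) |
| Nest | (430,325) |
| Oil | (487,299) |
| Spinner | (150,315) |

The scene view agrees, and the blue look-alike cup is behind the conveyor.

```bash
cat > h.py <<'E'
import numpy as np, cv2
from workcell import bot
def ray(f,u,v,z):
    E=f["extrinsics"];R=E[:3,:3];c=-R.T@E[:3,3]
    x,y=(u-f["cx"])/f["fx"],(v-f["cy"])/f["fy"]
    if f.get("fish"):
        r=np.hypot(x,y); s=np.sin(r)/r if r>1e-9 else 1; d=np.array([x*s,y*s,np.cos(r)])
    else: d=np.array([x,y,1.])
    d=R.T@d
    return c+d*(z-c[2])/d[2]
def grab(n):
    f=bot.grab_frame(n); f["fish"]=n=="wrist"; f["hsv"]=cv2.cvtColor(f["pixels"],cv2.COLOR_RGB2HSV); return f
def blob(f,lo,hi,win,z,near=None):
    "largest contour of the colour mask in win (u0,v0,u1,v1): world centre, size and yaw of min-area rect at height z"
    u0,v0,u1,v1=win
    m=cv2.inRange(f["hsv"],np.array(lo),np.array(hi))[v0:v1,u0:u1]
    cs=cv2.findContours(m,cv2.RETR_EXTERNAL,cv2.CHAIN_APPROX_NONE)[0]
    c=max(cs,key=cv2.contourArea)[:,0]+[u0,v0]
    p=np.array([ray(f,a,b,z)[:2] for a,b in c],np.float32)
    (cx,cy),(w,h),a=cv2.minAreaRect(p)
    return np.array([cx,cy])*1000,np.array([w,h])*1000,a
E
python3 - <<'E'
from h import *
np.set_printoptions(precision=1,suppress=True)
f=grab("top")
blk=((0,0,0),(180,255,60))
for n,w in dict(bear=(138,245,182,283),cup=(186,247,223,284),caps=(229,245,272,284),nest=(228,292,266,331)).items(): print("mat",n,*blob(f,*blk,w,.003))
print("orange",*blob(f,(8,150,120),(22,255,255),(229,245,272,284),.003))
print("caplabel",*blob(f,(8,150,120),(22,255,255),(410,260,460,305),.055))
print("white",*blob(f,(0,0,150),(180,50,255),(178,290,222,325),.045))
print("nest",*blob(f,(0,0,120),(180,60,255),(415,312,445,340),.019))
print("cup",*blob(f,(0,0,120),(180,60,255),(398,225,424,252),.07))
I=f["pixels"][:,:,::-1]
a=cv2.resize(I[240:340,130:280],None,fx=4,fy=4);b=cv2.resize(I[225:345,390:510],None,fx=4,fy=4,interpolation=0)
cv2.imwrite("pics/a.png",a);cv2.imwrite("pics/b.png",b)
E
```

```text
mat bear [518.  449.1] [ 83.  103.5] 3.682570219039917
mat cup [514.5 320.6] [81.1 80.7] 1.4153684377670288
mat caps [520.  187.4] [88.5 90.7] 85.95372009277344
mat nest [386.5 194.4] [82.4 81. ] 7.390000343322754
orange [520.  188.6] [76.2 74.5] 85.95893096923828
caplabel [ 465.8 -323.6] [18.2  9.8] 18.650800704956055
white [393.3 321. ] [83.9 58.5] 88.01454162597656
nest [ 353.1 -333.7] [74.5 57.4] 14.140666007995605
cup [ 602.4 -258.6] [54.8 27. ] 43.45542907714844
```

View pics/a.png

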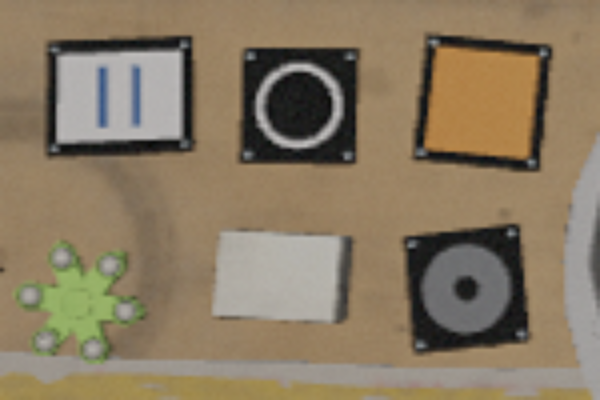

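View pics/b.png

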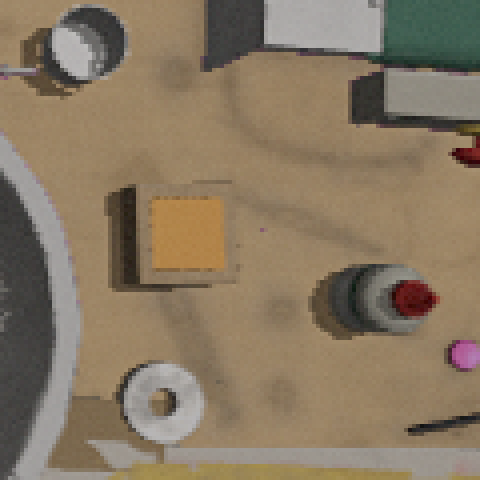

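The left crop shows the four mats with the white carton and the spinner below them. The right crop shows the cup at about (412.8,235.2), the label at (437,283.5), the nest at (430.5,325.5) and the oil at (487,299). I'll redo the right-hand measurements and start moving to the white carton.

```bash
python3 - <<'E'
from h import *
np.set_printoptions(precision=1,suppress=True)
f=grab("top")
print(f["hsv"][283,437],f["hsv"][325,424],f["hsv"][290,425])
print("caplabel",*blob(f,(8,110,150),(25,255,255),(410,260,460,305),.055))
print("nest",*blob(f,(0,0,110),(180,45,255),(415,314,442,337),.019))
print("cup rim pt",ray(f,412.7,235.5,.07)*1000)
print("nest pt",ray(f,430.5,325.5,.019)*1000)
for u in (160,204,250): print("conv",ray(f,u,240,.07)*1000)
print("conv R",ray(f,441,240,.17)*1000, "spinner",ray(f,150,315,.015),"oil",ray(f,480,299,.1))
E
python3 -m crank '{"travel":[[2,-5,0],[4,-10,0],[6,-14,0],[9,-18,0],[12,-22,0]],"turn":[[0,0,-8.5],[0,0,-17],[0,0,-25.5],[0,0,-34],[0,0,-42.5]],"gripper":[0,0,0,0,0]}' 40
python3 -m crank '{"travel":[[1,-1,0],[1.8,-2.9,0],[1.8,-2.9,0],[1.8,-2.9,-4],[1.8,-2.9,-8]],"turn":[[0,0,-8.5],[0,0,-17],[0,0,-25.4],[0,0,-25.4],[0,0,-25.4]],"gripper":[0,0,0,0,0]}'
```

```text
[ 17 153 175] [ 15  17 153] [ 17  84 137]
caplabel [ 479.8 -338.5] [50.  50.7] 1.3744815587997437
nest [ 361.2 -331.8] [55.3 54.5] 45.97795486450195
cup rim pt [ 609.6 -269.7   70. ]
nest pt [ 360.5 -331.1   19. ]
conv [579.5 431.   70. ]
conv [582.5 309.4  70. ]
conv [585.7 182.1  70. ]
conv R [ 586.4 -323.1  170. ] spinner [0.4 0.5 0. ] oil [ 0.4 -0.4  0.1]
clock: 0.7
position: [0.3745, 0.3506, 0.2315]
tool_rot: [3.141, -0.0, 1.973]
force: [2.0, 1.7, -0.3]
grip_width: 0.0857
finger_force: 0.0
clock: 1.2
position: [0.3923, 0.3239, 0.151]
tool_rot: [3.14, -0.002, 1.535]
force: [-0.3, 1.2, -1.3]
grip_width: 0.0857
finger_force: 0.0
```

```bash
python3 - <<'E'
from h import *
f=grab("wrist"); cv2.imwrite("pics/w1.png",f["pixels"][:,:,::-1]); print(bot.observe()["position"],f["fx"],f["cx"],f["cy"],f["extrinsics"])
E
```

```text
[0.3898434  0.32188367 0.14510886] 371.64829954431775 321.19624980687263 239.74559958613062 [[ 0.99941015 -0.03430938  0.00149195 -0.38066009]
 [-0.03307509 -0.94994699  0.31065536  0.30419041]
 [-0.00924112 -0.31052147 -0.95052145  0.40858358]
 [ 0.          0.          0.          1.        ]]
```

View pics/w1.png

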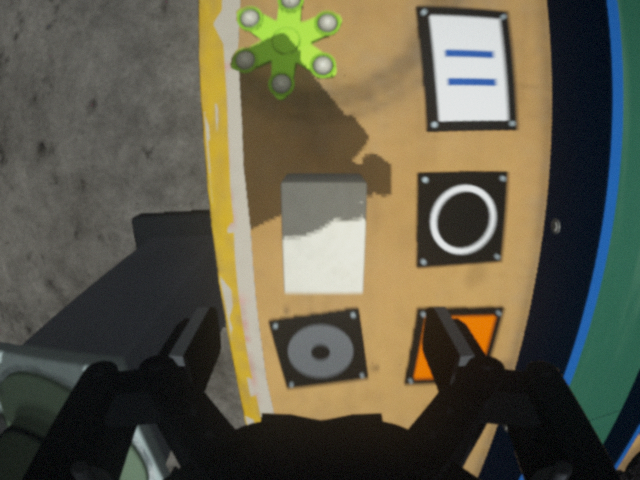

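The wrist view shows the white carton's top spanning (282,182) to (366,293), half in the robot's shadow. mat_bearings, mat_cup and mat_nest are fully visible.

```bash
python3 - <<'E'
from h import *
np.set_printoptions(precision=1,suppress=True)
f=grab("wrist")
def q(n,pts,z):
    P=np.array([ray(f,*p,z)[:2]*1000 for p in pts]); e=P[1]-P[0]; g=P[3]-P[0]
    print(n,P.mean(0),np.linalg.norm(e),np.linalg.norm(g),np.degrees(np.arctan2(e[1],e[0])),np.degrees(np.arctan2(g[1],g[0])))
q("carton",[(283,293),(365,293),(366,182),(282,182)],.045)
q("matB",[(426,129),(517,128),(508,11),(417,8)],.003)
q("matC",[(418,267),(506,259),(507,172),(418,172)],.003)
q("matN",[(291,387),(367,377),(357,309),(270,321)],.003)
E
```

```text
carton [390.9 320.2] 60.05578181772053 81.50608070863754 -1.8505789415534215 86.69259910169389
matB [510.4 446. ] 81.22475710732854 97.50706807537794 3.1663280231797843 92.55047103816162
matC [508.8 321. ] 84.04697687317518 80.79390036086784 2.36553693473291 92.39804720542672
matN [384.7 197.5] 76.00473770729326 79.47477708635707 7.943579084955009 99.49880563260967
```

```bash
python3 -m crank '{"travel":[[0,0,-4],[0,0,-8],[0,0,-11],[0,0,-13],[0,0,-13.4]],"turn":[[0,0,0],[0,0,0],[0,0,0],[0,0,0],[0,0,0]],"gripper":[0,0,0,0,0]}' 40
python3 -m crank '{"travel":[[0,0,0],[0,0,0],[0,0,0],[0,0,0],[0,0,0]],"turn":[[0,0,0],[0,0,0],[0,0,0],[0,0,0],[0,0,0]],"gripper":[0.2,0.5,0.7,0.7,0.7]}' 40
```

```text
clock: 1.8
position: [0.3918, 0.3233, 0.0169]
tool_rot: [-3.14, 0.001, 1.536]
force: [-0.3, -0.2, 1.3]
grip_width: 0.0852
finger_force: 0.0
clock: 2.3
position: [0.3928, 0.3241, 0.0191]
tool_rot: [3.14, -0.002, 1.536]
force: [0.9, -1.3, 5.8]
grip_width: 0.0592
finger_force: 43.1
```

```bash
python3 -m crank '{"travel":[[0,0,3],[0,0,8],[2,2,10],[5,5,10],[8,8,10]],"turn":[[0,0,0],[0,0,0],[0,0,1],[0,0,3],[0,0,5.5]],"gripper":[0.7,0.7,0.7,0.7,0.7]}' 40
python3 -m crank '{"travel":[[2,2.4,0],[4,4.8,0],[4.3,4.8,0],[4.3,4.8,0],[4.3,4.8,0]],"turn":[[0,0,0],[0,0,0],[0,0,0],[0,0,0],[0,0,0]],"gripper":[0.7,0.7,0.7,0.7,0.7]}'
python3 - <<'E'
from h import *
f=grab("wrist"); cv2.imwrite("pics/w2.png",f["pixels"][:,:,::-1]); print(bot.observe()["position"])
E
```

```text
clock: 2.8
position: [0.4732, 0.4051, 0.1204]
tool_rot: [3.139, -0.002, 1.634]
force: [0.0, 0.4, -2.9]
grip_width: 0.0592
finger_force: 46.4
clock: 3.3
position: [0.5146, 0.4507, 0.118]
tool_rot: [3.142, 0.0, 1.631]
force: [-0.5, -0.1, -1.8]
grip_width: 0.0594
finger_force: 46.4
[0.51452311 0.45073856 0.11800847]
```

View pics/w2.png

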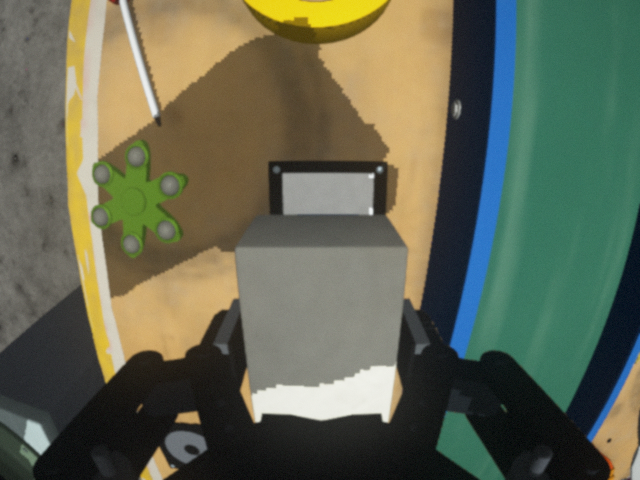

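The carton is gripped squarely above the mat. The mat's far corners are at (270,162) and (386,162), and the carton's far bottom edge runs roughly along row 215 from 250 to 393.

```bash
python3 - <<'E'
from h import *
np.set_printoptions(precision=1,suppress=True)
f=grab("wrist"); o=bot.observe()
print(o["position"]*1000,np.degrees(o["tool_rot"][2]))
a,b=ray(f,270,162,.003)*1000,ray(f,386,162,.003)*1000
e=(b-a)/np.linalg.norm(b-a);n=np.array([e[1],-e[0],0])
print(a,b,np.linalg.norm(b-a),np.degrees(np.arctan2(e[1],e[0])),"mat centre",(a+b)/2+53*n)
for z in (.10,.145): print([ray(f,*p,z)*1000 for p in ((250,215),(393,215),(236,248),(407,247))])
E
```

```text
[514.5 450.9 118. ] 93.47500888061289
[475.  499.9   3. ] [556.  505.1   3. ] 81.1612396071863 3.680280084824601 mat centre [518.9 449.6   3. ]
[array([479.4, 486.7, 100. ]), array([544. , 490.7, 100. ]), array([472.7, 470.4, 100. ]), array([552.6, 475.8, 100. ])]
[array([487.6, 498.7, 145. ]), array([534.3, 501.6, 145. ]), array([482.8, 487. , 145. ]), array([540.5, 490.9, 145. ])]
```

```bash
python3 -m crank '{"travel":[[0.4,0.3,-3],[0.4,0.3,-6],[0.4,0.3,-8.5],[0.4,0.3,-9.4],[0.4,0.3,-9.6]],"turn":[[0,0,0],[0,0,0],[0,0,0],[0,0,0],[0,0,0]],"gripper":[0.7,0.7,0.7,0.7,0.7]}'
python3 -m crank '{"travel":[[0,0,0],[0,0,-0.1],[0,0,-0.1],[0,0,-0.1],[0,0,-0.1]],"turn":[[0,0,0],[0,0,0],[0,0,0],[0,0,0],[0,0,0]],"gripper":[0.7,0.7,0.15,0.15,0.15]}'
python3 -m crank '{"travel":[[0,0,0],[0,0,3],[0,0,6],[0,0,10],[0,0,15]],"turn":[[0,0,0],[0,0,0],[0,0,0],[0,0,0],[0,0,0]],"gripper":[0.15,0.15,0.15,0,0]}'
```

```text
clock: 3.9
position: [0.5184, 0.4541, 0.0215]
tool_rot: [-3.141, 0.0, 1.632]
force: [-0.3, 0.2, -2.3]
grip_width: 0.0594
finger_force: 47.8
clock: 4.4
position: [0.519, 0.4544, 0.0206]
tool_rot: [3.141, -0.0, 1.632]
force: [0.3, -0.8, 0.6]
grip_width: 0.0726
finger_force: 0.0
clock: 4.9
position: [0.5182, 0.4538, 0.1706]
tool_rot: [-3.14, 0.002, 1.632]
force: [0.4, 0.5, 0.7]
grip_width: 0.0859
finger_force: 0.0
```

```bash
python3 -m crank '{"travel":[[0,-3,3],[0,-8,5],[0,-13,5],[0,-18,5],[0,-23,5]],"turn":[[0,0,-2],[0,0,-2],[0,0,-2],[0,0,-2],[0,0,-2]],"gripper":[0,0,0,0,0]}'
python3 -m crank '{"travel":[[0,-5,0],[0,-10,0],[0,-15,0],[0,-20,0],[0,-25,0]],"turn":[[0,0,0],[0,0,0],[0,0,0],[0,0,0],[0,0,0]],"gripper":[0,0,0,0,0]}'
python3 -m crank '{"travel":[[-1,-5,0],[-2,-10,0],[-3,-15,0],[-4,-20,0],[-4,-25,0]],"turn":[[0,0,0],[0,0,0],[0,0,0],[0,0,0],[0,0,0]],"gripper":[0,0,0,0,0]}'
python3 -m crank '{"travel":[[0,-3,0],[0,-6,0],[0,-6,0],[0,-6,0],[0,-6,0]],"turn":[[0,0,0],[0,0,0],[0,0,0],[0,0,0],[0,0,0]],"gripper":[0,0,0,0,0]}'
python3 - <<'E'
from h import *
f=grab("wrist"); cv2.imwrite("pics/w3.png",f["pixels"][:,:,::-1]); print(bot.observe()["position"])
E
```

```text
clock: 5.4
position: [0.5186, 0.2261, 0.2207]
tool_rot: [3.141, -0.0, 1.597]
force: [1.1, 0.1, 0.1]
grip_width: 0.0854
finger_force: 0.0
clock: 5.9
position: [0.5186, -0.024, 0.2206]
tool_rot: [3.141, -0.0, 1.597]
force: [1.1, 0.6, 0.1]
grip_width: 0.0854
finger_force: 0.0
clock: 6.4
position: [0.4778, -0.2701, 0.2207]
tool_rot: [3.141, -0.0, 1.596]
force: [1.8, 1.0, 0.6]
grip_width: 0.0852
finger_force: 0.0
clock: 6.9
position: [0.4792, -0.3273, 0.2203]
tool_rot: [3.142, -0.001, 1.598]
force: [0.2, 1.0, -0.0]
grip_width: 0.0856
finger_force: 0.0
[ 0.47927698 -0.32711429  0.22034332]
```

View pics/w3.png

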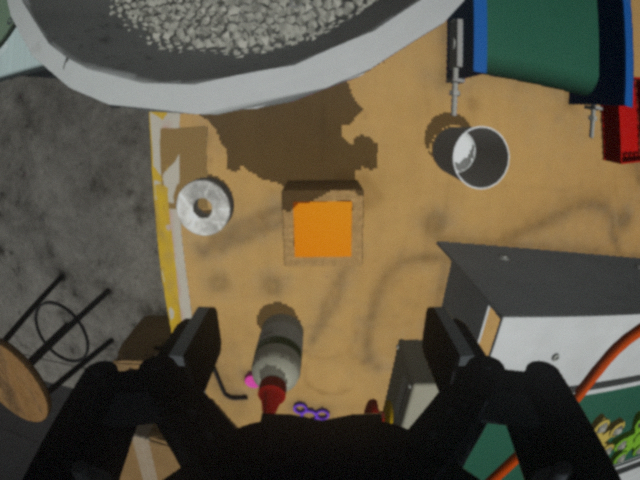

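The wrist view shows the orange label centred at (323,229), the cup rim at (481,157), the nest at (204,208) and the oil bottle at (278,350).

```bash
python3 - <<'E'
from h import *
np.set_printoptions(precision=1,suppress=True)
f=grab("wrist"); print(bot.observe()["position"]*1000)
print("label",*blob(f,(8,190,150),(25,255,255),(270,180,370,275),.055))
print("cup",ray(f,481,157,.07)*1000,[ray(f,*p,.07)*1000 for p in((453,157),(509,157),(481,126),(481,188))])
print("nest",ray(f,204,207.5,.019)*1000)
print("conveyor corner",ray(f,437,242,.17)*1000,"left conv peg",ray(f,455,112,.06)*1000)
print("oil nozzle",ray(f,269,408,.15)*1000,"oil shoulder",ray(f,276,372,.11)*1000)
t=grab("top");print("oil nozzle top",ray(t,493,299,.15)*1000)
E
```

```text
[ 479.3 -327.1  220.4]
label [ 479.8 -339.6] [49.7 49.9] 1.6566264629364014
cup [ 610.8 -267.8   70. ] [array([ 585.2, -269.9,   70. ]), array([ 638.1, -265.1,   70. ]), array([ 608.4, -241.7,   70. ]), array([ 613.9, -294.2,   70. ])]
nest [ 363.5 -331.1   19. ]
conveyor corner [ 544.1 -311.   170. ] left conv peg [ 587.9 -232.2   60. ]
oil nozzle [ 441.6 -457.5  150. ] oil shoulder [ 443.4 -452.   110. ]
oil nozzle top [ 438.7 -462.3  150. ]
```

```bash
python3 -m crank '{"travel":[[0,-1.2,-4],[0,-1.2,-8],[0,-1.2,-11],[0,-1.2,-11.5],[0,-1.2,-11.5]],"turn":[[0,0,0],[0,0,0],[0,0,0],[0,0,0],[0,0,0]],"gripper":[0,0,0,0,0]}' 30
python3 -m crank '{"travel":[[0,0,-3],[0,0,-6],[0,0,-8],[0,0,-8.3],[0,0,-8.3]],"turn":[[0,0,0],[0,0,0],[0,0,0],[0,0,0],[0,0,0]],"gripper":[0,0,0,0,0]}'
python3 -m crank '{"travel":[[0,0,0],[0,0,0],[0,0,0],[0,0,0],[0,0,0]],"turn":[[0,0,0],[0,0,0],[0,0,0],[0,0,0],[0,0,0]],"gripper":[0.3,0.6,0.6,0.6,0.6]}'
```

```text
clock: 7.55
position: [0.479, -0.3399, 0.1054]
tool_rot: [-3.141, -0.0, 1.597]
force: [-0.3, -0.4, 1.0]
grip_width: 0.0857
finger_force: 0.0
clock: 8.05
position: [0.4797, -0.3406, 0.0237]
tool_rot: [3.14, 0.001, 1.597]
force: [-0.5, 0.5, 1.1]
grip_width: 0.0854
finger_force: 0.0
clock: 8.55
position: [0.4799, -0.3407, 0.0242]
tool_rot: [3.139, 0.001, 1.597]
force: [-1.2, 0.6, 9.8]
grip_width: 0.0695
finger_force: 32.1
```

```bash
python3 -m crank '{"travel":[[0,0,2],[0,0,7],[0,0,12],[0,0,17],[0,0,20]],"turn":[[0,0,0],[0,0,0],[0,0,0],[0,0,0],[0,0,0]],"gripper":[0.6,0.6,0.6,0.6,0.6]}'
python3 -m crank '{"travel":[[1,4,0],[2,8,0],[3,12,0],[4,16,0],[4,20,0]],"turn":[[0,0,-1],[0,0,-2],[0,0,-3],[0,0,-4],[0,0,-5.7]],"gripper":[0.6,0.6,0.6,0.6,0.6]}'
python3 -m crank '{"travel":[[0,4,0],[0,8,0],[0,12,0],[0,16,0],[0,20,0]],"turn":[[0,0,0],[0,0,0],[0,0,0],[0,0,0],[0,0,0]],"gripper":[0.6,0.6,0.6,0.6,0.6]}'
python3 -m crank '{"travel":[[0,4,0],[0,8,0],[0,11,0],[0,13,0],[0,13,0]],"turn":[[0,0,0],[0,0,0],[0,0,0],[0,0,0],[0,0,0]],"gripper":[0.6,0.6,0.6,0.6,0.6]}'
python3 - <<'E'
from h import *
f=grab("wrist"); cv2.imwrite("pics/w4.png",f["pixels"][:,:,::-1]); print(bot.observe()["position"])
E
```

```text
clock: 9.05
position: [0.4795, -0.3409, 0.2274]
tool_rot: [3.137, 0.002, 1.596]
force: [0.5, 1.3, -2.1]
grip_width: 0.0693
finger_force: 37.3
clock: 9.55
position: [0.5198, -0.1383, 0.2235]
tool_rot: [3.14, -0.0, 1.497]
force: [1.5, 0.5, -0.9]
grip_width: 0.0693
finger_force: 37.3
clock: 10.05
position: [0.5188, 0.0614, 0.2236]
tool_rot: [3.14, -0.001, 1.497]
force: [0.7, -0.9, -1.0]
grip_width: 0.0694
finger_force: 37.3
clock: 10.55
position: [0.5186, 0.193, 0.2232]
tool_rot: [3.141, -0.002, 1.501]
force: [-0.1, 0.6, -2.2]
grip_width: 0.0693
finger_force: 37.3
[0.51878729 0.19096468 0.223176  ]
```

View pics/w4.png

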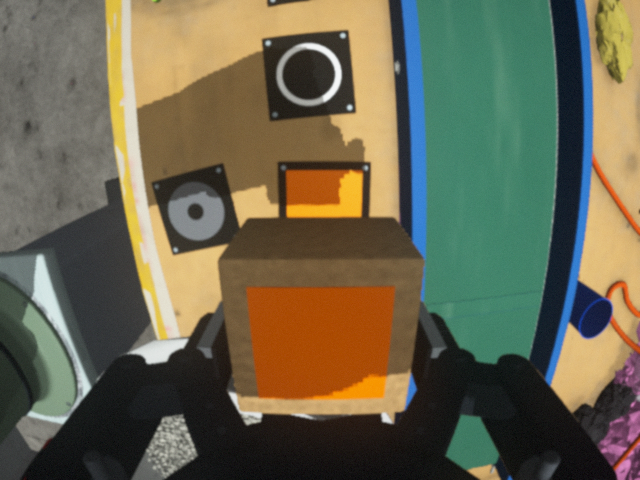

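The cap carton is held level. mat_caps' far corners are at (278,163) and (370,162), the ring centre is at (309,74) and the nest mat's dot is at (195,211).

```bash
python3 - <<'E'
from h import *
np.set_printoptions(precision=1,suppress=True)
f=grab("wrist"); o=bot.observe(); print(o["position"]*1000)
a,b=ray(f,278,163,.003)*1000,ray(f,370,162,.003)*1000
e=(b-a)/np.linalg.norm(b-a);n=np.array([e[1],-e[0],0])
print(a,b,np.linalg.norm(b-a),np.degrees(np.arctan2(e[1],e[0])),"mat centre",(a+b)/2+46*n)
print("label",*blob(f,(5,190,80),(25,255,255),(235,280,410,402),o["position"][2]+.031))
P=[(247,287),(392,286),(385,398),(257,398)];print("label c",np.mean([ray(f,*p,o["position"][2]+.031)*1000 for p in P],0))
print("ring",ray(f,309,74,.003)*1000,"dot",ray(f,195,211,.003)*1000)
E
```

```text
[519.  189.7 223.1]
[478.9 232.9   3. ] [569.1 227.7   3. ] 90.32406385283501 -3.3462997543484216 mat centre [521.3 184.4   3. ]
label [518.1 191.7] [50.3 50.4] 86.21519470214844
label c [518.  191.3 254.1]
ring [515.7 317.7   3. ] dot [386.3 191.7   3. ]
```

```bash
python3 -m crank '{"travel":[[0.2,-0.4,-4],[0.2,-0.4,-8],[0.2,-0.4,-12],[0.2,-0.4,-15],[0.2,-0.4,-16]],"turn":[[0,0,0],[0,0,0],[0,0,0],[0,0,0],[0,0,0]],"gripper":[0.6,0.6,0.6,0.6,0.6]}'
python3 -m crank '{"travel":[[0,0,-1.5],[0,0,-2.5],[0,0,-3.2],[0,0,-3.5],[0,0,-3.5]],"turn":[[0,0,0],[0,0,0],[0,0,0],[0,0,0],[0,0,0]],"gripper":[0.6,0.6,0.6,0.6,0.6]}'
python3 -m crank '{"travel":[[0,0,-0.1],[0,0,-0.1],[0,0,-0.1],[0,0,-0.1],[0,0,-0.1]],"turn":[[0,0,0],[0,0,0],[0,0,0],[0,0,0],[0,0,0]],"gripper":[0.6,0.05,0.05,0.05,0.05]}'
python3 -m crank '{"travel":[[0,0,0],[0,0,3],[0,0,8],[0,0,13],[0,0,17]],"turn":[[0,0,0],[0,0,0],[0,0,0],[0,0,0],[0,0,0]],"gripper":[0.05,0.05,0.05,0.05,0]}'
python3 - <<'E'
from h import *
f=grab("top");I=f["pixels"][:,:,::-1];cv2.imwrite("pics/t2.png",cv2.resize(I[230:340,130:290],None,fx=4,fy=4))
print(*blob(f,(8,110,150),(25,255,255),(229,245,272,284),.058))
E
```

```text
clock: 11.15
position: [0.52, 0.1842, 0.0604]
tool_rot: [-3.139, 0.002, 1.496]
force: [0.3, -0.3, -1.4]
grip_width: 0.0692
finger_force: 37.1
clock: 11.65
position: [0.5212, 0.1859, 0.0276]
tool_rot: [3.141, -0.0, 1.497]
force: [0.0, -0.2, -1.8]
grip_width: 0.0694
finger_force: 37.3
clock: 12.15
position: [0.521, 0.1859, 0.0264]
tool_rot: [3.141, -0.0, 1.497]
force: [-0.3, -0.0, -0.4]
grip_width: 0.081
finger_force: 0.0
clock: 12.65
position: [0.5212, 0.1857, 0.199]
tool_rot: [3.14, -0.001, 1.497]
force: [0.5, 0.8, 1.3]
grip_width: 0.0855
finger_force: 0.0
[520.08253336 174.38085377] [50.17733201 25.08280054] 1.3942923545837402
```

View pics/t2.png

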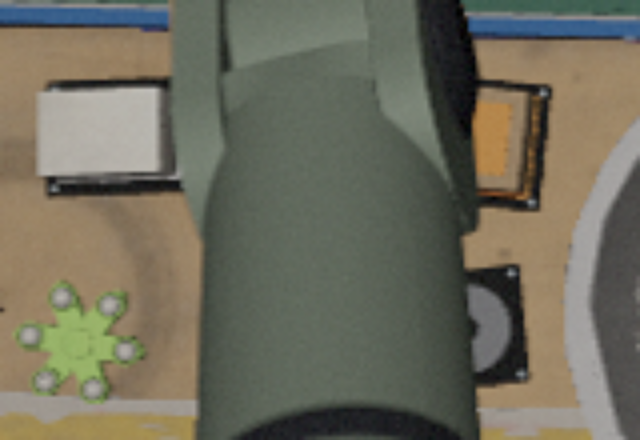

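mat_bearings carries its carton with a margin all round. The arm hides part of the caps mat, and the visible part looks centred. Next is the cup.

```bash
python3 -m crank '{"travel":[[0,-2,2],[0,-6,3],[0,-10,3],[0,-14,3],[1,-18,3]],"turn":[[0,0,1],[0,0,2],[0,0,4.2],[0,0,4.2],[0,0,4.2]],"gripper":[0,0,0,0,0]}' 25
python3 -m crank '{"travel":[[1,-4,0],[3,-8,0],[5,-12,0],[7,-16,0],[8,-20,0]],"turn":[[0,0,0],[0,0,0],[0,0,0],[0,0,0],[0,0,0]],"gripper":[0,0,0,0,0]}'
python3 -m crank '{"travel":[[0,-3,0],[0,-6.6,0],[0,-6.6,0],[0,-6.6,-2],[0,-6.6,-2]],"turn":[[0,0,0],[0,0,0],[0,0,0],[0,0,0],[0,0,0]],"gripper":[0,0,0,0,0]}'
python3 - <<'E'
from h import *
f=grab("wrist"); cv2.imwrite("pics/w5.png",f["pixels"][:,:,::-1]); print(bot.observe()["position"])
t=grab("top"); print(*blob(t,(8,110,150),(25,255,255),(229,245,272,284),.058), *blob(t,(0,0,150),(180,50,255),(138,245,182,283),.048))
E
```

```text
clock: 13.2
position: [0.5302, 0.0044, 0.2265]
tool_rot: [-3.141, -0.0, 1.571]
force: [0.9, 0.6, 0.1]
grip_width: 0.0858
finger_force: 0.0
clock: 13.7
position: [0.612, -0.1956, 0.2259]
tool_rot: [3.142, -0.0, 1.571]
force: [-0.1, 1.0, 0.7]
grip_width: 0.0854
finger_force: 0.0
clock: 14.2
position: [0.61, -0.2596, 0.2041]
tool_rot: [-3.138, -0.001, 1.57]
force: [-0.2, 0.3, 0.1]
grip_width: 0.0851
finger_force: 0.0
[ 0.61043389 -0.2596629   0.20537376]
[520.78002691 188.09629977] [51.03862286 51.28049105] 86.50684356689453 [519.00440454 451.28527284] [59.41717699 83.88228714] 3.3365626335144043
```

View pics/w5.png

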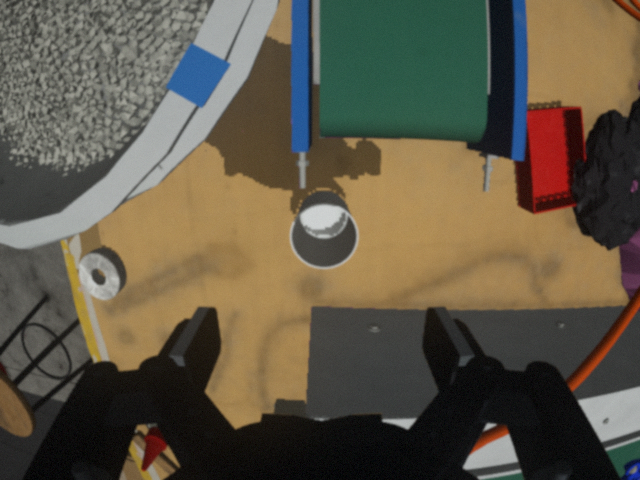

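Both cartons sit within about 2 mm of their mats. The cup rim is centred at about (324,236), from columns 291 to 357, with its lower edge at row 268. The right conveyor's side face lies below it, its bottom edge at row 308 and its top edge at row 420.

```bash
python3 - <<'E'
from h import *
np.set_printoptions(precision=1,suppress=True)
f=grab("wrist"); print(bot.observe()["position"]*1000)
for p in((291,237),(357,237),(324,268)): print(ray(f,*p,.07)*1000)
print("conv",ray(f,350,308,0)*1000,ray(f,400,420,.17)*1000)
E
```

```text
[ 611.2 -259.9  206.9]
[ 586.3 -270.3   70. ]
[ 638.6 -270.2   70. ]
[ 612.5 -296.7   70. ]
conv [ 641.1 -372.3    0. ] [ 664.2 -369.   170. ]
```

```bash
python3 -m crank '{"travel":[[0.1,-1,-3],[0.1,-1,-6],[0.1,-1,-9],[0.1,-1,-11],[0.1,-1,-11]],"turn":[[0,0,0],[0,0,0],[0,0,0],[0,0,0],[0,0,0]],"gripper":[0,0,0,0,0]}' 25
python3 -m crank '{"travel":[[0,0,-3],[0,0,-5],[0,0,-6.5],[0,0,-6.7],[0,0,-6.7]],"turn":[[0,0,0],[0,0,0],[0,0,0],[0,0,0],[0,0,0]],"gripper":[0,0,0,0,0]}'
python3 -m crank '{"travel":[[0,0,0],[0,0,0],[0,0,0],[0,0,0],[0,0,0]],"turn":[[0,0,0],[0,0,0],[0,0,0],[0,0,0],[0,0,0]],"gripper":[0.3,0.6,0.8,0.8,0.8]}'
```

```text
clock: 14.85
position: [0.6111, -0.2694, 0.0945]
tool_rot: [-3.139, -0.001, 1.571]
force: [-0.3, -0.1, -0.2]
grip_width: 0.0852
finger_force: 0.0
clock: 15.35
position: [0.6124, -0.2704, 0.0302]
tool_rot: [3.141, 0.0, 1.571]
force: [-0.8, -0.7, -0.4]
grip_width: 0.0851
finger_force: 0.0
clock: 15.85
position: [0.6124, -0.2705, 0.0304]
tool_rot: [3.14, 0.0, 1.57]
force: [-0.4, 0.4, 8.2]
grip_width: 0.0522
finger_force: 24.7
```

```bash
python3 -m crank '{"travel":[[0,0,2],[0,0,6],[0,0,10],[0,0,15],[0,0,19]],"turn":[[0,0,0],[0,0,0],[0,0,0],[0,0,0],[0,0,0]],"gripper":[0.8,0.8,0.8,0.8,0.8]}'
python3 -m crank '{"travel":[[0,4,0],[0,8,0],[-1,12,0],[-2,16,0],[-3,20,0]],"turn":[[0,0,0],[0,0,0],[0,0,0],[0,0,0],[0,0,0]],"gripper":[0.8,0.8,0.8,0.8,0.8]}'
python3 -m crank '{"travel":[[-1,4,0],[-2,8,0],[-3,12,0],[-4,16,0],[-5,20,0]],"turn":[[0,0,0],[0,0,0],[0,0,0],[0,0,0],[0,0,0]],"gripper":[0.8,0.8,0.8,0.8,0.8]}'
python3 -m crank '{"travel":[[-0.8,4,0],[-1.8,8,0],[-1.8,12,0],[-1.8,15,0],[-1.8,16,0]],"turn":[[0,0,0],[0,0,0],[0,0,0],[0,0,0],[0,0,0]],"gripper":[0.8,0.8,0.8,0.8,0.8]}'
python3 -m crank '{"travel":[[0,1.5,0],[0,3,-2],[0,3,-6],[0,3,-8],[0,3,-8]],"turn":[[0,0,0],[0,0,0],[0,0,0],[0,0,0],[0,0,0]],"gripper":[0.8,0.8,0.8,0.8,0.8]}'
python3 - <<'E'
from h import *
f=grab("wrist"); cv2.imwrite("pics/w6.png",f["pixels"][:,:,::-1]); print(bot.observe()["position"])
E
```

```text
clock: 16.35
position: [0.6121, -0.2704, 0.2225]
tool_rot: [3.14, 0.001, 1.57]
force: [0.4, -0.0, -1.0]
grip_width: 0.0518
finger_force: 26.5
clock: 16.85
position: [0.5814, -0.0687, 0.2198]
tool_rot: [3.141, -0.0, 1.571]
force: [1.3, 1.0, -1.0]
grip_width: 0.0516
finger_force: 26.5
clock: 17.35
position: [0.5314, 0.1314, 0.2199]
tool_rot: [3.141, -0.0, 1.571]
force: [0.2, -0.0, -1.2]
grip_width: 0.0522
finger_force: 26.5
clock: 17.85
position: [0.5131, 0.2934, 0.2194]
tool_rot: [-3.142, -0.001, 1.574]
force: [-0.2, -0.8, -0.2]
grip_width: 0.0524
finger_force: 26.5
clock: 18.35
position: [0.5131, 0.3185, 0.1371]
tool_rot: [-3.139, 0.003, 1.57]
force: [0.0, -0.8, -0.4]
grip_width: 0.0524
finger_force: 26.6
[0.51395451 0.31897264 0.13894795]
```

View pics/w6.png

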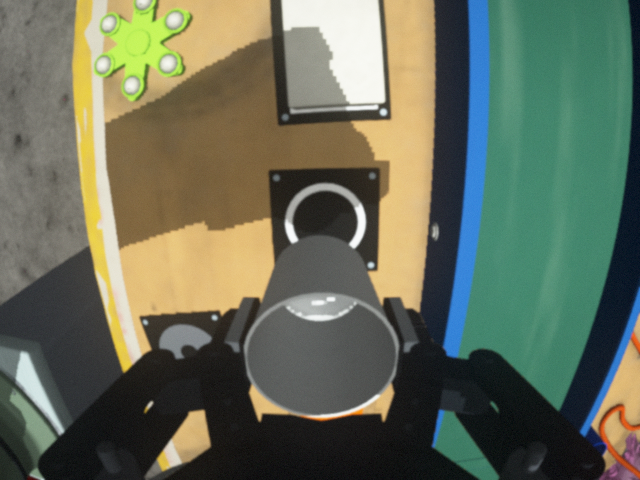

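The cup is held upright, with its rim spanning columns 245–397 and centred at (321,354). The cup mat's corners are at (269,170), (380,168), (378,270) and (272,272).

```bash
python3 - <<'E'
from h import *
np.set_printoptions(precision=1,suppress=True)
f=grab("wrist"); o=bot.observe(); z=o["position"][2]; print(o["position"]*1000)
P=[ray(f,*p,.003)*1000 for p in((269,170),(380,168),(378,270),(272,272))]
print("mat",np.mean(P,0),*P)
print("ring l/r/far",[ray(f,*p,.003)*1000 for p in((285,221),(367,221),(326,183))])
print("rim",[ray(f,*p,z+.04)*1000 for p in((245,354),(397,354),(321,293),(321,417))])
E
```

```text
[514.5 319.4 140.1]
mat [516.1 320.9   3. ] [473.7 361.8   3. ] [557.8 363.5   3. ] [559.9 280.    3. ] [472.8 278.2   3. ]
ring l/r/far [array([485. , 321.6,   3. ]), array([549.1, 321.6,   3. ]), array([516.9, 351.5,   3. ])]
rim [array([487.6, 323.9, 180.1]), array([539.2, 323.9, 180.1]), array([513.4, 347.5, 180.1]), array([513.4, 294.2, 180.1])]
```

```bash
python3 -m crank '{"travel":[[0.2,0,-3],[0.2,0,-6],[0.2,0,-9],[0.2,0,-10.2],[0.2,0,-10.2]],"turn":[[0,0,0],[0,0,0],[0,0,0],[0,0,0],[0,0,0]],"gripper":[0.8,0.8,0.8,0.8,0.8]}'
```

```text
clock: 18.95
position: [0.5161, 0.3196, 0.0373]
tool_rot: [-3.141, 0.0, 1.57]
force: [-0.4, 0.1, -0.4]
grip_width: 0.0523
finger_force: 26.6
```

```bash
python3 -m crank '{"travel":[[0,0,-0.2],[0,0,-0.4],[0,0,-0.4],[0,0,-0.4],[0,0,-0.4]],"turn":[[0,0,0],[0,0,0],[0,0,0],[0,0,0],[0,0,0]],"gripper":[0.8,0.8,0.8,0.15,0.15]}'
python3 -m crank '{"travel":[[0,0,0],[0,0,0],[0,0,3],[0,0,7],[0,0,11]],"turn":[[0,0,0],[0,0,0],[0,0,0],[0,0,0],[0,0,0]],"gripper":[0.15,0.15,0.15,0.15,0.15]}'
python3 -m crank '{"travel":[[0,-2,4],[0,-6,8],[-1,-10,8],[-2,-14,8],[-2,-18,8]],"turn":[[0,0,0],[0,0,0],[0,0,0],[0,0,0],[0,0,0]],"gripper":[0,0,0,0,0]}'
python3 -m crank '{"travel":[[-1,-4,0],[-2,-8,0],[-3,-12,0],[-4,-16,0],[-4,-20,0]],"turn":[[0,0,0],[0,0,0],[0,0,0],[0,0,0],[0,0,0]],"gripper":[0,0,0,0,0]}'
python3 -m crank '{"travel":[[-1,-4,0],[-3,-8,0],[-5,-12,0],[-7,-16,0],[-8,-20,0]],"turn":[[0,0,0],[0,0,0],[0,0,0],[0,0,0],[0,0,0]],"gripper":[0,0,0,0,0]}'
python3 -m crank '{"travel":[[0,-3,0],[-1.2,-7,0],[-1.2,-7,0],[-1.2,-7,0],[-1.2,-7,0]],"turn":[[0,0,0],[0,0,0],[0,0,0],[0,0,0],[0,0,0]],"gripper":[0,0,0,0,0]}'
python3 - <<'E'
from h import *
f=grab("wrist"); cv2.imwrite("pics/w7.png",f["pixels"][:,:,::-1]); print(bot.observe()["position"])
E
```

```text
clock: 19.45
position: [0.5161, 0.32, 0.0337]
tool_rot: [3.141, -0.0, 1.571]
force: [-0.3, 0.1, 0.5]
grip_width: 0.0726
finger_force: 0.0
clock: 19.95
position: [0.5157, 0.3195, 0.1444]
tool_rot: [-3.141, 0.001, 1.57]
force: [0.3, 0.6, -0.0]
grip_width: 0.0725
finger_force: 0.0
clock: 20.45
position: [0.4949, 0.1385, 0.2238]
tool_rot: [3.141, -0.001, 1.571]
force: [1.8, 0.7, -0.5]
grip_width: 0.0856
finger_force: 0.0
clock: 20.95
position: [0.4547, -0.0616, 0.2236]
tool_rot: [3.142, -0.001, 1.571]
force: [0.6, 0.8, 0.3]
grip_width: 0.0857
finger_force: 0.0
clock: 21.45
position: [0.3743, -0.2616, 0.2236]
tool_rot: [3.141, -0.0, 1.57]
force: [1.8, 0.3, -0.3]
grip_width: 0.0852
finger_force: 0.0
clock: 21.95
position: [0.3642, -0.3295, 0.2232]
tool_rot: [-3.142, -0.001, 1.571]
force: [0.9, 0.2, 1.2]
grip_width: 0.0851
finger_force: 0.0
[ 0.36433599 -0.32929584  0.22327199]
```

View pics/w7.png

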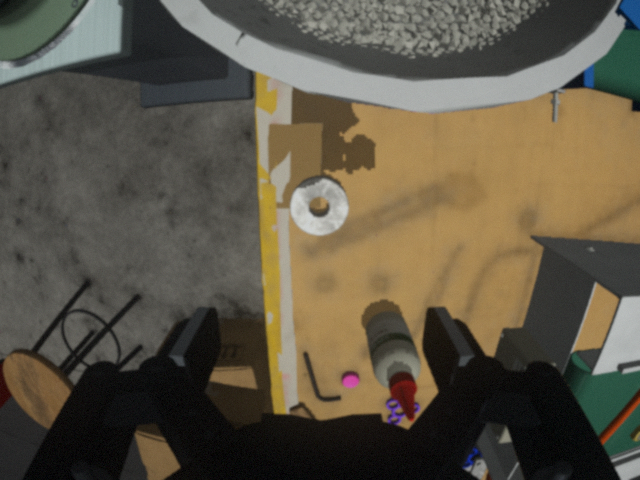

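The nest is in plain view at about (319,206), spanning columns 290–349, and the oil is standing at (390,345).

```bash
python3 - <<'E'
from h import *
np.set_printoptions(precision=1,suppress=True)
f=grab("wrist"); o=bot.observe(); print(o["position"]*1000)
print([ray(f,*p,.019)*1000 for p in((290,206),(349,206),(319,177),(319,236))])
t=grab("top")
cv2.imwrite("pics/t3.png",cv2.resize(t["pixels"][230:340,130:290,::-1],None,fx=4,fy=4))
E
```

```text
[ 364.4 -329.2  223.3]
[array([ 333.8, -330.2,   19. ]), array([ 390.5, -330.1,   19. ]), array([ 361.7, -302.1,   19. ]), array([ 361.7, -360.4,   19. ])]
```

View pics/t3.png

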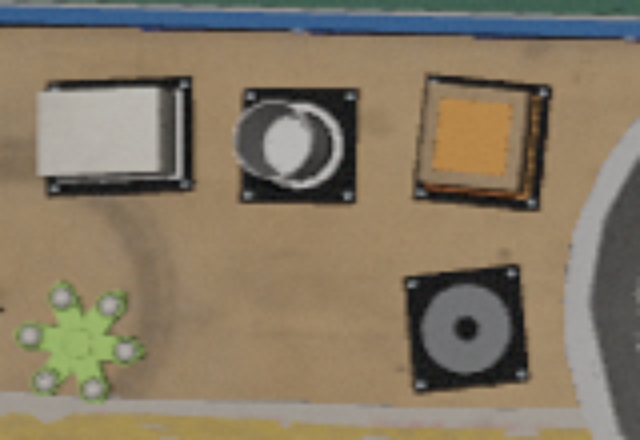

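The cup stands upright on its mat, and the cap carton and white carton are seated on theirs. The nest mat is free at zoomed (466,328).

```bash
python3 -m crank '{"travel":[[-0.2,-0.2,-4],[-0.2,-0.2,-8],[-0.2,-0.2,-12],[-0.2,-0.2,-16],[-0.2,-0.2,-18]],"turn":[[0,0,0],[0,0,0],[0,0,0],[0,0,0],[0,0,0]],"gripper":[0.1,0.1,0.1,0.1,0.1]}' 40
python3 -m crank '{"travel":[[0,0,-1],[0,0,-2],[0,0,-3],[0,0,-3.6],[0,0,-3.6]],"turn":[[0,0,0],[0,0,0],[0,0,0],[0,0,0],[0,0,0]],"gripper":[0.1,0.1,0.1,0.1,0.1]}'
python3 -m crank '{"travel":[[0,0,0],[0,0,0],[0,0,0],[0,0,0],[0,0,0]],"turn":[[0,0,0],[0,0,0],[0,0,0],[0,0,0],[0,0,0]],"gripper":[0.2,0.4,0.6,0.7,0.7]}'
```

```text
clock: 22.6
position: [0.3614, -0.3308, 0.0406]
tool_rot: [-3.139, -0.002, 1.572]
force: [0.9, 0.3, 0.0]
grip_width: 0.0771
finger_force: 0.0
clock: 23.1
position: [0.362, -0.3321, 0.0071]
tool_rot: [-3.141, -0.0, 1.571]
force: [-0.2, 1.1, 1.3]
grip_width: 0.0767
finger_force: 0.0
clock: 23.6
position: [0.3621, -0.3324, 0.0081]
tool_rot: [3.141, 0.0, 1.571]
force: [-2.4, 2.2, 13.6]
grip_width: 0.0538
finger_force: 39.8
```

```bash
python3 -m crank '{"travel":[[0,0,1],[0,0,3],[0,0,5],[0,0,6],[0,0,6]],"turn":[[0,0,0],[0,0,0],[0,0,0],[0,0,0],[0,0,0]],"gripper":[0.7,0.7,0.7,0.7,0.7]}'
python3 - <<'E'
from h import *
f=grab("wrist"); cv2.imwrite("pics/w8.png",f["pixels"][:,:,::-1]); print(bot.observe()["position"])
E
```

```text
clock: 24.1
position: [0.3627, -0.3324, 0.0686]
tool_rot: [3.14, 0.001, 1.571]
force: [1.1, 0.4, -2.7]
grip_width: 0.0533
finger_force: 43.5
[ 0.36238379 -0.33212097  0.06766424]
```

View pics/w8.png

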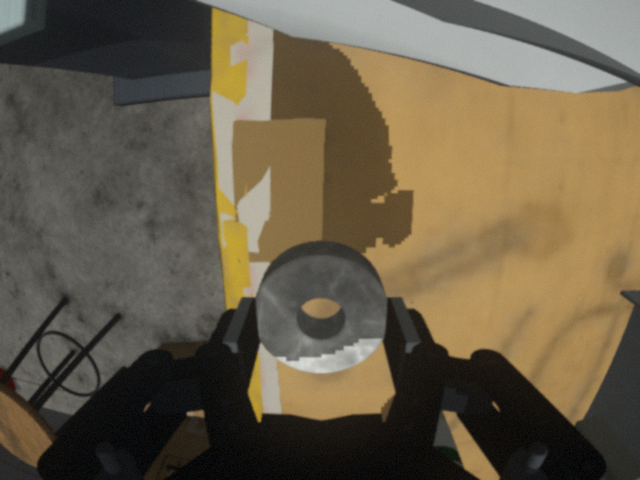

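The nest is held level, its top centred at about (321,309) between the fingers. I'll carry it over the bowl at a larger radius.

```bash
python3 -m crank '{"travel":[[0,0,3],[0,0,7],[1,0,11],[3,0,15],[6,2,15]],"turn":[[0,0,0],[0,0,0],[0,0,0],[0,0,0],[0,0,0]],"gripper":[0.7,0.7,0.7,0.7,0.7]}'
python3 -m crank '{"travel":[[3,3,0],[5,7,0],[7,11,0],[8,15,0],[8,19,0]],"turn":[[0,0,0],[0,0,0],[0,0,0],[0,0,0],[0,0,0]],"gripper":[0.7,0.7,0.7,0.7,0.7]}'
python3 -m crank '{"travel":[[0,4,0],[0,8,0],[-1,12,0],[-2,16,0],[-3,20,0]],"turn":[[0,0,0],[0,0,0],[0,0,0],[0,0,0],[0,0,0]],"gripper":[0.7,0.7,0.7,0.7,0.7]}'
python3 -m crank '{"travel":[[-2,4,0],[-4,8,0],[-7,11.5,0],[-8.6,11.5,0],[-8.6,11.5,0]],"turn":[[0,0,0],[0,0,0],[0,0,0],[0,0,0],[0,0,0]],"gripper":[0.7,0.7,0.7,0.7,0.7]}'
python3 -m crank '{"travel":[[0,0,-2],[0,0,-6],[0,0,-10],[0,0,-12],[0,0,-12]],"turn":[[0,0,0],[0,0,0],[0,0,0],[0,0,0],[0,0,0]],"gripper":[0.7,0.7,0.7,0.7,0.7]}'
python3 - <<'E'
from h import *
f=grab("wrist"); cv2.imwrite("pics/w9.png",f["pixels"][:,:,::-1]); print(bot.observe()["position"])
E
```

```text
clock: 24.65
position: [0.4229, -0.3152, 0.2213]
tool_rot: [3.136, 0.004, 1.567]
force: [0.9, -1.2, -3.2]
grip_width: 0.0534
finger_force: 43.8
clock: 25.15
position: [0.5027, -0.1201, 0.2161]
tool_rot: [-3.141, 0.0, 1.572]
force: [0.3, 0.2, -2.1]
grip_width: 0.0532
finger_force: 43.8
clock: 25.65
position: [0.471, 0.0794, 0.2164]
tool_rot: [-3.14, 0.0, 1.571]
force: [1.0, 1.3, -2.5]
grip_width: 0.0534
finger_force: 43.8
clock: 26.15
position: [0.3837, 0.1937, 0.2165]
tool_rot: [-3.14, 0.001, 1.574]
force: [0.4, -0.3, -2.8]
grip_width: 0.0534
finger_force: 43.8
clock: 26.65
position: [0.3852, 0.1914, 0.0948]
tool_rot: [-3.138, 0.003, 1.569]
force: [-0.1, -0.3, -2.1]
grip_width: 0.0532
finger_force: 43.8
[0.38589924 0.19181191 0.09638579]
```

View pics/w9.png

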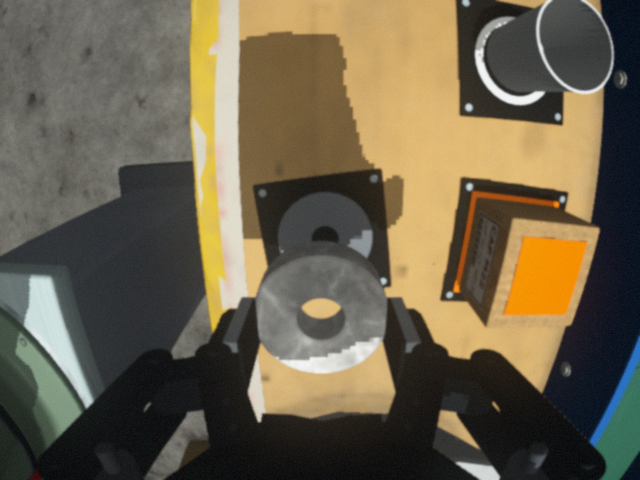

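The nest is held above its mat. The grey disc spans columns 278–372 with its far edge at row 192 and its dot at (324,237), and the held nest's top is centred at (321,310).

```bash
python3 - <<'E'
from h import *
np.set_printoptions(precision=1,suppress=True)
f=grab("wrist"); o=bot.observe(); z=o["position"][2]; print(o["position"]*1000)
print("dot",ray(f,324,237,.003)*1000,[ray(f,*p,.003)*1000 for p in((278,236),(372,236),(325,192))])
print("nest",[ray(f,*p,z+.011)*1000 for p in((257,310),(386,310),(321,310),(321,373))])
E
```

```text
[386.4 192.3  97.4]
dot [387.  194.9   3. ] [array([356.2, 195.6,   3. ]), array([419.3, 195.6,   3. ]), array([387.6, 225.5,   3. ])]
nest [array([359.3, 197.8, 108.4]), array([411.7, 197.9, 108.4]), array([385.3, 198.2, 108.4]), array([385.3, 165.6, 108.4])]
```

```bash
python3 -m crank '{"travel":[[0.1,0,-3],[0.1,0,-6],[0.1,0,-7.8],[0.1,0,-8.1],[0.1,0,-8.1]],"turn":[[0,0,0],[0,0,0],[0,0,0],[0,0,0],[0,0,0]],"gripper":[0.7,0.7,0.7,0.7,0.7]}'
```

```text
clock: 27.25
position: [0.3877, 0.193, 0.0172]
tool_rot: [3.141, -0.001, 1.57]
force: [0.5, -0.4, -1.5]
grip_width: 0.0535
finger_force: 43.8
```

```bash
python3 -m crank '{"travel":[[0,0,-0.3],[0,0,-0.5],[0,0,-0.6],[0,0,-0.6],[0,0,-0.6]],"turn":[[0,0,0],[0,0,0],[0,0,0],[0,0,0],[0,0,0]],"gripper":[0.7,0.7,0.7,0.7,0.7]}'
python3 -m crank '{"travel":[[0,0,0],[0,0,0],[0,0,0],[0,0,0],[0,0,0]],"turn":[[0,0,0],[0,0,0],[0,0,0],[0,0,0],[0,0,0]],"gripper":[0.1,0.1,0.1,0.1,0.1]}'
python3 -m crank '{"travel":[[0,0,1],[0,0,3],[0,0,7],[0,0,12],[0,0,16]],"turn":[[0,0,0],[0,0,0],[0,0,0],[0,0,0],[0,0,0]],"gripper":[0.1,0.1,0.1,0.1,0]}'
python3 -m crank '{"travel":[[2,-4,3],[4,-8,5],[6,-12,5],[8,-16,5],[9,-20,5]],"turn":[[0,0,0],[0,0,0],[0,0,0],[0,0,0],[0,0,0]],"gripper":[0,0,0,0,0]}'
python3 -m crank '{"travel":[[0,-4,0],[0,-8,0],[0,-12,0],[0,-16,0],[0,-20,0]],"turn":[[0,0,0],[0,0,0],[0,0,0],[0,0,0],[0,0,0]],"gripper":[0,0,0,0,0]}'
python3 - <<'E'
from h import *
np.set_printoptions(precision=1,suppress=True)
f=grab("top")
print("nest",*blob(f,(0,0,110),(180,45,255),(228,294,266,329),.022))
print("bear",*blob(f,(0,0,150),(180,50,255),(138,245,182,283),.048))
print("caps",*blob(f,(8,110,150),(25,255,255),(229,245,272,284),.058))
c=np.array([130+278/4,230+141/4]);print("cup rim",ray(f,*c,.073)*1000)
cv2.imwrite("pics/t4.png",cv2.resize(f["pixels"][230:340,130:290,::-1],None,fx=4,fy=4))
E
```

```text
clock: 27.75
position: [0.3874, 0.1933, 0.0111]
tool_rot: [3.141, -0.001, 1.571]
force: [-0.9, -0.3, 16.5]
grip_width: 0.0531
finger_force: 46.1
clock: 28.25
position: [0.387, 0.1928, 0.0103]
tool_rot: [-3.142, 0.0, 1.571]
force: [0.3, 0.3, -0.4]
grip_width: 0.0767
finger_force: 0.0
clock: 28.75
position: [0.3868, 0.1923, 0.173]
tool_rot: [3.141, -0.0, 1.57]
force: [0.4, 1.2, 0.0]
grip_width: 0.0851
finger_force: 0.0
clock: 29.25
position: [0.4778, -0.009, 0.2212]
tool_rot: [3.14, -0.0, 1.571]
force: [0.7, 0.1, -0.5]
grip_width: 0.0852
finger_force: 0.0
clock: 29.75
position: [0.4764, -0.2087, 0.221]
tool_rot: [3.141, -0.0, 1.57]
force: [0.4, 0.7, 0.8]
grip_width: 0.0855
finger_force: 0.0
nest [386.1 194.9] [56.  56.6] 1.3641836643218994
bear [519.  451.3] [59.4 83.9] 3.336571455001831
caps [520.8 188.1] [51.  51.3] 86.50684356689453
cup rim [512.1 317.5  73. ]
```

View pics/t4.png

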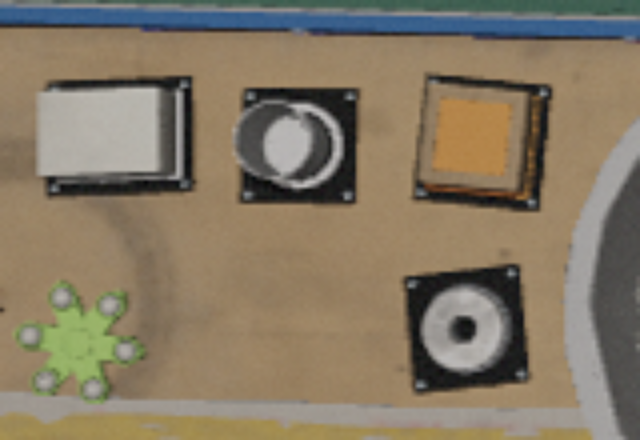

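All four things sit on their mats within about 4 mm of centre, and the spinner is undisturbed. The arm is clear, so I'm handing in.

```bash
python3 -c "
from workcell import bot
print(bot.job_done())"
```

```text
the job is handed in; nothing more can be done
None
```

I placed both cartons, the cup and the nest on their own mats, each within about 4 mm of centre by the last camera check, and handed the job in at about 30 s; the hand-in returned no verdict.

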